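# Fit the matching adapter flange from the crowded store mat

### The arm

A 6-joint arm with a two-finger parallel gripper is mounted at the origin on the work surface. World frame = base frame: x ahead of the robot, y to its left, z up, the work surface at z = 0. Lengths are in m, angles in rad, forces in N, time in s.
With the tool pointing down it reaches from about 0.325 to 0.775 m from the base axis. Payload 5.5 kg.
Tool frame: the origin (TCP) lies at the very end of the fingers, on their centre line; the grasp point (between the pads) lies 19 mm behind it; z points along the fingers, y is the line along which they close (so a half turn about z gives the same grasp; the last joint's range is limited). The gripper opens to 88 mm and grips with 3 to 60 N. Pads are 20 mm wide; open, the fingers measure 115 mm over their backs; the gripper's body (75 mm by 178 mm) begins 61 mm behind the grasp point.
Start: joints at [1.076, 0.091, 1.231, -0, 1.82, -0.057], TCP at [0.254, 0.543, 0.194] pointing down, gripper open.
Joint ranges: [-2.87, 2.87], [-0.86, 2.18], [0.17, 2.46], [-1.51, 4.65], [0.06, 2.69], [-2.65, 2.65]. Speed limits (rad/s): [2.57, 2.57, 3.01, 3.14, 3.14, 3.14].

### API

Orientations are given as a rotation vector (axis times angle).
In Python, from rig import arm gives the robot as it stands.
- The arm moves only by the tool play_rows, never from a script. Its argument "moves" is a list of rows, each a list of 7 numbers: the shift along the world's x, y, z in mm, then the turn, a rotation vector about the world's x, y, z in rad, then the opening in per cent of the stroke, from 0 (shut) to 100 (fully open). In form: [[x, y, z, wx, wy, wz, fingers], ...]. A call has 1 to 8 rows; each row shifts and turns the commanded pose from where the row before left it; what a row does not reach is not made up. A row lasts 1/10 s, in which the tool goes at most 50 mm and 8.59 degrees, less where a joint would pass 70% of its speed; a pose out of reach is approached as far as the arm can. A call with a gripper value outside its range is refused whole. The fingers move at their own pace and stop on an object; "grip_force" is the grip in N (left out, the last holds). Time passes only in rows, so rows that do not move let the fingers close. It gives the time, the measured TCP pose, the force and the opening at its end, in the units of the state.
- arm.get_obs(): the state, without advancing time (a new reading comes with each control period).
- arm.capture(name): name is "scene" or "top"; returns a dict with "frame" (420x560x3 uint8, blue, green, red), "intrinsics" (3x3 intrinsics, pixels), "k1" (the pictures are not rectified: a ray, as slopes to the right and down, at radius r is drawn at 1 + k1 r^2 times it, then the intrinsics apply), "pose" (4x4, takes a point from camera to world coordinates). Camera axes: x right, y down, z forward; pixel columns grow to the right and rows downward; lengths in m; the calibration is good to about 2 mm. A picture is of the moment at which its call begins. There is no depth.
- arm.sign_off(): hands the job in, once; it reports no verdict.
The state is a dict: "clock": time; "joints": joint angles; "qd": joint speeds; "tau": joint torques, N m; "tcp_pos": TCP position; "eef_rot": TCP orientation; "wrist_force": force on the tool from outside, world axes, zero at the start; "ft_torque": the same for the moment, N m; "gripper_width": finger opening in m.
Only numpy, scipy, OpenCV 4.12 (cv2) and the standard library are available. Lean on these libraries where they do the work, as an engineer would, in place of code of your own. Each camera call takes 0.05 s, during which the arm holds its last target. There are 200 camera calls.

### The job

Of the two adapter flanges lying between the lamp and the prism table on the round green mat, the one whose bolt holes match the stud plate has to be fitted: first clear both the lamp and the prism table away onto the white side mat, then seat that flange fully home on the studs. With the flange fitted, put the lamp back on the red spot and the prism table back on the yellow spot, each standing centred on its spot. Keep both upright throughout, and leave the other flange and the mounted lens where they are.

Things in the scene. Friction and masses are not known exactly. Their poses are not given: they have to be found in the camera images.
- lamp: loose spectral lamp, 0.35 kg, 134 mm tall: black foot 50 mm across, narrow aluminium body 42 mm across, then from 60 to 102 mm up a wide grey hood 62 mm across that overhangs the foot, and on top a red upright cylindrical knob 22 mm across from 102 to 134 mm to hold it by. Starts on the red spot. Origin: centre of its underside, z up along its axis.
- prism_table: loose prism table, 0.35 kg, 134 mm tall: black foot 50 mm across, thin steel stem, brass disc 62 mm across from 90 to 102 mm up, and on top a yellow upright cylindrical knob 22 mm across from 102 to 134 mm to hold it by. Starts on the yellow spot. Origin: centre of its underside, z up along its axis.
- flange_a: loose bare-aluminium adapter flange, 0.12 kg, with THREE bolt holes: round plate 64 mm across and 8 mm thick with a plain solid hub 26 mm across rising to 44 mm, to hold it by. Holes of 10 mm, 120 degrees apart, right through the plate on a circle of 43 mm diameter, the first on the flange's own +x axis. Origin: centre of its underside, z up. Starts beside the other flange (74 mm between centres), either way round, at any yaw.
- flange_b: loose bare-aluminium adapter flange of the same size and shape as the other but with FOUR bolt holes of 10 mm, 90 degrees apart, on a circle of 43 mm diameter, the first on its own +x axis. Origin: centre of its underside, z up.
- stud_plate: fixed black round plate, 84 mm across and 12 mm thick, with three upright steel studs 120 degrees apart on a circle of 43 mm diameter, the first on the plate's own +x axis. Studs are 6 mm thick, rise 16 mm above the plate, the upper 6 mm tapering to 2 mm. Origin: centre of its underside on the table, z up; a flange fully home has its underside 12 mm above this origin.
- red_spot: red flat round spot with a white centre, 62 mm across, the lamp's place on the green mat; it is flush (things on it stand at table height). Origin: its centre, at table height.
- yellow_spot: yellow flat round spot with a white centre, 62 mm across, the prism table's place on the green mat, 108 mm from the red spot, the flanges lying between; flush with the table. Which of the two is nearer the robot varies. Origin: its centre, at table height.
- side_mat: white flat mat with a grey border, 240 mm along its x by 130 mm along its y, flush (things on it stand at table height): the empty side area, with room for the lamp and the prism table side by side along its length. Origin: its centre, at table height.
- lens: loose bystander, a glass lens in an upright black ring, 52 mm across, on a short stem and a round steel foot 48 mm across; 98 mm tall, 0.18 kg. Not to be moved. Origin: centre of its underside.
There are look-alikes about, which are no part of the job. What is shaped like the prism_table but purple is not meant. What is shaped like the lamp but orange is not meant.

How it is judged:
On the way, in this order (a step that is already met when the one before it is completed fails the run):
1. the lamp and the prism table both stand on the white side mat (x of lamp in the frame of side_mat between -0.105 and 0.105 m and y of lamp in the frame of side_mat between -0.05 and 0.05 m and height (world z) of each of lamp, prism_table below 0.006 m and angle between each of lamp, prism_table's own z axis and vertical below 0.1 rad and x of prism_table in the frame of side_mat between -0.105 and 0.105 m and y of prism_table in the frame of side_mat between -0.05 and 0.05 m and linear speed of each of lamp, prism_table below 0.02 m/s), for 0.2 s.
2. the three-hole flange is fully home on the studs and released, the lamp and the prism table still on the side mat (horizontal distance between flange_a and stud_plate below 0.005 m and z of flange_a in the frame of stud_plate between 0.008 and 0.0155 m and angle between flange_a's own z axis and vertical below 0.06 rad and x of lamp in the frame of side_mat between -0.105 and 0.105 m and y of lamp in the frame of side_mat between -0.05 and 0.05 m and height (world z) of each of lamp, prism_table below 0.006 m and angle between each of lamp, prism_table's own z axis and vertical below 0.1 rad and x of prism_table in the frame of side_mat between -0.105 and 0.105 m and y of prism_table in the frame of side_mat between -0.05 and 0.05 m and contact force between the fingers and flange_a below 0.2 N and linear speed of flange_a below 0.02 m/s), for 0.2 s.
At the end, for the whole second after the job is handed in: Three-hole flange level and home on the studs (within 3 mm of the plate, 5 mm of centre); lamp upright within 12 mm of the red spot's centre, prism table likewise on yellow; all released, at rest; four-hole flange and lens within 20 mm of their starts, lens upright (horizontal distance between flange_a and stud_plate below 0.005 m and z of flange_a in the frame of stud_plate between 0.008 and 0.0155 m and angle between flange_a's own z axis and vertical below 0.06 rad and horizontal distance between lamp and red_spot below 0.012 m and height (world z) of each of lamp, prism_table below 0.006 m and angle between each of lamp, prism_table's own z axis and vertical below 0.1 rad and horizontal distance between prism_table and yellow_spot below 0.012 m and linear speed of each of lamp, prism_table, flange_a below 0.02 m/s and contact force between the fingers and lamp below 0.2 N and contact force between the fingers and prism_table below 0.2 N and contact force between the fingers and flange_a below 0.2 N and distance of each of flange_b, lens from where it was at the start of the episode below 0.02 m and angle between lens's own z axis and vertical below 0.2 rad); the robot touches nothing.
It fails at once if the lamp or the prism table is tipped by more than 0.6 rad (angle between any of lamp, prism_table's own z axis and vertical above 0.6 rad).
It fails at once if the four-hole flange is moved by more than 20 mm (distance of flange_b from where it was at the start of the episode above 0.02 m).
It fails at once if the lens is moved by more than 20 mm or tipped by more than 0.4 rad (distance of lens from where it was at the start of the episode above 0.02 m or angle between lens's own z axis and vertical above 0.4 rad).
It also fails if it takes over 138 s, if anything falls off the work surface, if the arm or the gripper's body presses on something with over 40 N, if the wrist force passes 120 N, or if a joint passes its speed limit or range.

## Working session

There is one attempt and no reset: what is moved stays moved. The work goes in short steps, Python scripts to look and compute and a tool call to move; the robot and the scene stay as the last step left them, time stands still between calls to the robot, and variables do not carry over. Pictures are saved under pics/ and viewed, on a budget of 14 in all, crops included, one or two more only if the job needs it, and the job is handed in when it is done.

Besides the shell and the picture viewer there is one more tool, called after ">>>" as name(argument=value, ...) on one line, values as JSON. play_rows: Moves the arm, as the interface text tells. Its arguments: {"type":"object","properties":{"moves":{"type":"array"},"grip_force":{"type":"number"}},"required":["moves"]}

```bash
ls; mkdir -p pics; cat > h.py <<'E'
import numpy as np, cv2, json
from rig import arm
def snap(n):
    c=arm.capture(n); np.savez(f'{n}.npz',**{k:np.array(v) for k,v in c.items()}); return c
def ray(c,u,v):
    K=np.array(c['intrinsics']);k1=float(c['k1'])
    d=np.array([(u-K[0,2])/K[0,0],(v-K[1,2])/K[1,1]]);p=d.copy()
    for _ in range(30): p=d/(1+k1*(p@p))
    T=np.array(c['pose']); return T[:3,3],T[:3,:3]@np.array([p[0],p[1],1])
def pt(c,u,v,z=0.):
    o,d=ray(c,u,v); return o+d*(z-o[2])/d[2]
def px(c,P):
    T=np.array(c['pose']);K=np.array(c['intrinsics']);q=T[:3,:3].T@(np.array(P)-T[:3,3]);p=q[:2]/q[2];p=p*(1+float(c['k1'])*(p@p))
    return p[0]*K[0,0]+K[0,2],p[1]*K[1,1]+K[1,2]
def crop(f,u0,v0,u1,v1,s,name):
    cv2.imwrite('pics/'+name,cv2.resize(f[v0:v1,u0:u1],None,fx=s,fy=s,interpolation=cv2.INTER_CUBIC))
E
python3 - <<'E'
from h import *
for n in('top','scene'):
    c=snap(n); cv2.imwrite(f'pics/{n}0.png',c['frame']); print(n,np.round(c['pose'],3).tolist(),np.array(c['intrinsics']).tolist(),c['k1'])
print(arm.get_obs())
E
```

```text
pics
top [[-0.027, -0.991, 0.128, 0.36], [-1.0, 0.027, 0.004, -0.008], [-0.007, -0.128, -0.992, 0.899], [0.0, 0.0, 0.0, 1.0]] [[442.41252675378934, 0.0, 286.09139989411057], [0.0, 442.41252675378934, 217.06071411106063], [0.0, 0.0, 1.0]] 0.02507770088181879
scene [[0.752, 0.51, -0.417, 0.829], [0.659, -0.588, 0.47, -0.429], [-0.005, -0.628, -0.778, 0.764], [0.0, 0.0, 0.0, 1.0]] [[467.06878617443874, 0.0, 282.4180612712095], [0.0, 467.06878617443874, 196.77548603990908], [0.0, 0.0, 1.0]] -0.10081681779616325
{'clock': 0.1, 'joints': array([ 1.07630337e+00,  9.17892910e-02,  1.23172269e+00,  1.95046734e-05,
        1.81980545e+00, -5.67017624e-02]), 'qd': array([ 0.00026202, -0.00052511, -0.00093873,  0.00022785, -0.0009218 ,
       -0.00131696]), 'tau': array([ 2.80752851e-03, -4.47853661e+01, -4.07570529e+01,  7.00523774e-02,
        2.83039879e-02, -7.21813785e-05]), 'tcp_pos': array([0.25421488, 0.54314668, 0.19274072]), 'eef_rot': array([-6.82088763e-01, -3.06615223e+00,  2.59855562e-03]), 'wrist_force': array([-0.00191385, -0.03695551, -0.02087317]), 'ft_torque': array([ 0.01952957, -0.0053804 , -0.00972578]), 'gripper_width': 0.08747755746705879}
```

View pics/top0.png

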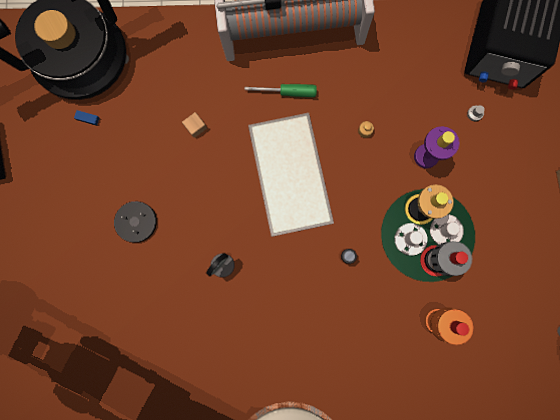

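View pics/scene0.png

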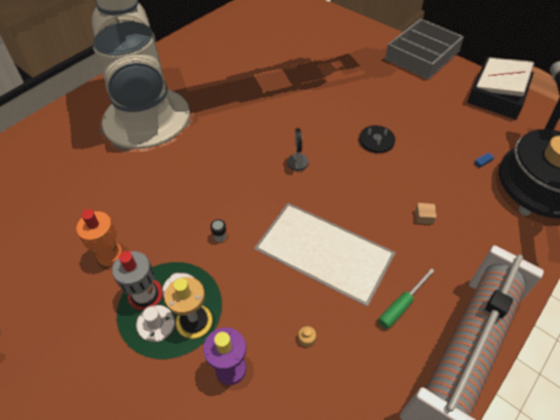

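The top view shows the lamp (grey hood, red knob) at (458,258), with the orange look-alike at (455,327). The prism table (brass disc, yellow knob) is at (440,200), with the purple look-alike at (440,143). The flanges are at (411,239) and (447,230), the stud plate at (135,222), the lens at (221,265) and the side mat at (290,175). Next is a close crop.

```bash
python3 - <<'E'
from h import *
c=np.load('top.npz');f=c['frame'];s=np.load('scene.npz')
r=lambda f,u,v,w,h,k:cv2.resize(f[v:v+h,u:u+w],(w*k,h*k),interpolation=cv2.INTER_CUBIC)
a=r(f,376,180,110,110,5)  # 550
b=r(f,108,195,50,50,5)    # 250
d=r(f,200,245,50,50,5)
im=np.zeros((550,800,3),np.uint8);im[:,:550]=a;im[:250,550:]=b;im[260:510,550:]=d
cv2.imwrite('pics/c1.png',im)
crop(s['frame'],100,225,260,385,4,'unused.png')
im=np.zeros((600,800,3),np.uint8);x=r(s['frame'],105,240,120,120,5);im[:]=0;im[:600,:600]=x;im[:200,600:]=r(s['frame'],352,118,50,50,4)
cv2.imwrite('pics/c2.png',im)
E
```

```text
(no output)
```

View pics/c1.png

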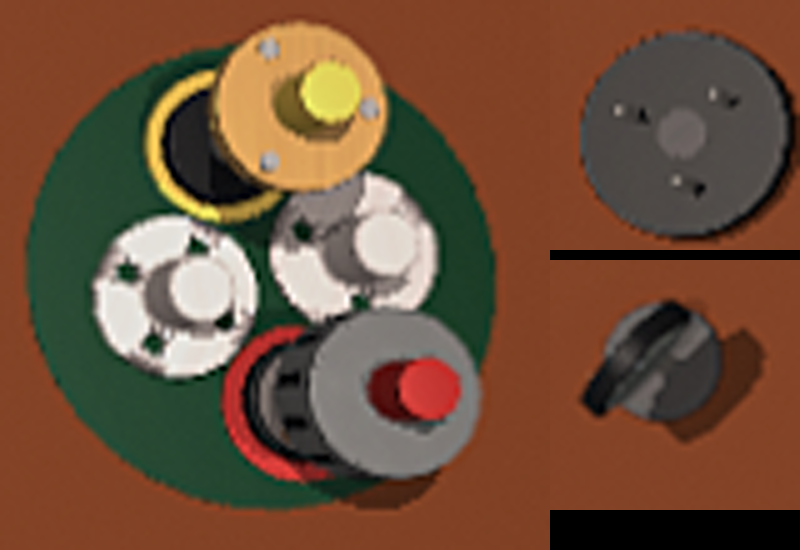

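View pics/c2.png

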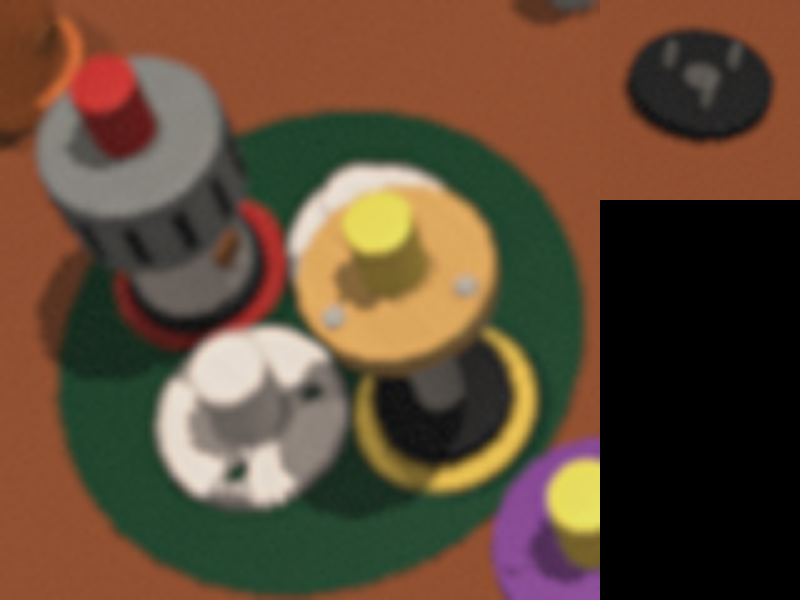

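```bash
cat > m1.py <<'E'
from h import *
c=np.load('top.npz');s=np.load('scene.npz')
def t(x,y,z,o=(376,180),off=(0,0)):
    return pt(c,o[0]+(x-off[0]+.5)/5-.5,o[1]+(y-off[1]+.5)/5-.5,z)
def sc(x,y,z,k=5,o=(105,240),off=0): return pt(s,o[0]+(x-off+.5)/k-.5,o[1]+(y+.5)/k-.5,z)
L=t(430,389,.134);P=t(330,92,.134);A=t(387,243,.044);B=t(201,290,.044)
print('lamp',L,'scene',sc(103,84,.134));print('prism',P,'scene',sc(378,224,.134))
print('disc',t(301,107,.102),'hood',t(395,393,.102))
print('A',A);print('B',B,t(177,296,.008),'scene',sc(228,369,.044))
print('dLP',np.linalg.norm(L-P),'dAB',np.linalg.norm(A-B))
for q in((302,230),(360,300)):
    h=t(*q,.008);d=(h-A)[:2];print('holeA',h,np.linalg.norm(d)*1e3,np.degrees(np.arctan2(d[1],d[0])))
S=t(682,133,.012,(108,195),(550,0));S2=sc(702,76,.012,4,(352,118),600)
tips=[t(x,y,.028,(108,195),(550,0)) for x,y in((619,111),(713,93),(677,181))]
print('S',S,S2,'mean',np.mean(tips,0))
for h in tips:
    d=(h-np.mean(tips,0))[:2];print('tip',h,np.linalg.norm(d)*1e3,np.degrees(np.arctan2(d[1],d[0])))
print('mat corners',[np.round(pt(c,*q),4) for q in((250,126),(308,115),(332,222),(272,234))])
for n,q in (('purple',(447,138)),('orange',(462,328))): print(n,pt(c,*q,.134))
print('small',pt(c,367,128,0.02),pt(c,349,256,.02),'lens',pt(c,223,266))
E
python3 m1.py
```

```text
lamp [ 0.38076316 -0.30352563  0.134     ] scene [ 0.38275956 -0.30511263  0.134     ]
prism [ 0.48461917 -0.27704058  0.134     ] scene [ 0.48689689 -0.27936535  0.134     ]
disc [ 0.48463933 -0.27746489  0.102     ] hood [ 0.38054227 -0.3034214   0.102     ]
A [ 0.43971357 -0.32624816  0.044     ]
B [ 0.42344713 -0.25381535  0.044     ] [ 0.4239789  -0.25442013  0.008     ] scene [ 0.44140095 -0.32802122  0.044     ]
dLP 0.10717988801974773 dAB 0.07423684459201924
holeA [ 0.44925842 -0.30612471  0.008     ] 22.272347994117325 64.62433940197934
holeA [ 0.42044632 -0.3271895   0.008     ] 19.290230609955707 -177.20293522289555
S [0.47447115 0.30230845 0.012     ] [0.47408655 0.30325406 0.012     ] mean [0.47443152 0.30160015 0.028     ]
tip [0.48188569 0.32175535 0.028     ] 21.489458413806936 69.70364027696648
tip [0.48807707 0.28471068 0.028     ] 21.713028861899677 -51.0641310083722
tip [0.45333178 0.29833443 0.028     ] 21.350965959350024 -171.2018280235819
mat corners [array([0.6711, 0.0661, 0.    ]), array([ 0.6915, -0.0566,  0.    ]), array([ 0.4632, -0.0982,  0.    ]), array([0.442, 0.025, 0.   ])]
purple [ 0.59196116 -0.29401996  0.134     ]
orange [ 0.26321664 -0.29471131  0.134     ]
small [ 0.65281024 -0.1754544   0.02      ] [ 0.39235064 -0.12702172  0.02      ] lens [0.37983546 0.12538267 0.        ]
```

Lamp is at about (0.382,-0.304) and prism table at about (0.486,-0.278); both cameras agree within 2.5 mm. Their separation comes out at 107 mm (108 given). Flange_a is the -y flange at (0.440,-0.327), 74 mm from B. The stud plate is at (0.4745,0.302) with yaw about 69°, and the mat centre is (0.567,-0.016). Moving now.

>>> play_rows(moves=[[21, -39, 3, 0, 0, -0.116, 100], [21, -39, 3, 0, 0, -0.116, 100], [21, -39, 3, 0, 0, -0.116, 100], [21, -39, 3, 0, 0, -0.116, 100], [21, -39, 3, 0, 0, -0.116, 100], [21, -39, 3, 0, 0, -0.116, 100], [21, -39, 3, 0, 0, -0.116, 100], [21, -39, 3, 0, 0, -0.116, 100]], grip_force=25)

```text
clock: 0.9
tcp_pos: [0.4227, 0.2297, 0.2175]
eef_rot: [-1.988, -2.432, 0.0]
wrist_force: [0.3, 0.1, 0.2]
gripper_width: 0.0875
```

>>> play_rows(moves=[[20, -37, 0, 0, 0, 0, 100], [20, -37, 0, 0, 0, 0, 100], [15, -39, 0, 0, 0, 0, 100], [-5, -42, 0, 0, 0, 0, 100], [-12, -42, 0, 0, 0, 0, 100], [-12, -42, 0, 0, 0, 0, 100], [-12, -42, 0, 0, 0, 0, 100], [-12, -42, 0, 0, 0, 0, 100]])

```text
clock: 1.7
tcp_pos: [0.4235, -0.093, 0.2174]
eef_rot: [-1.982, -2.437, 0.0]
wrist_force: [0.6, 0.1, -0.7]
gripper_width: 0.0878
```

>>> play_rows(moves=[[-8.5, -42, 0, 0, 0, 0, 100], [-8.5, -42, 0, 0, 0, 0, 100], [-8.5, -42, -5, 0, 0, 0, 100], [-8.5, -42, -10, 0, 0, 0, 100], [-8, -43, -15, 0, 0, 0, 100], [0, 0, -25, 0, 0, 0, 100], [0, 0, -25, 0, 0, 0, 100], [0, 0, 0, 0, 0, 0, 100]])

```text
clock: 2.5
tcp_pos: [0.3805, -0.3015, 0.1332]
eef_rot: [-1.979, -2.43, -0.001]
wrist_force: [0.0, 0.4, 0.3]
gripper_width: 0.0881
```

```bash
python3 - <<'E'
from h import *
c=snap('top');s=snap('scene');print(arm.get_obs()['tcp_pos'],px(c,arm.get_obs()['tcp_pos']))
im=np.zeros((600,800,3),np.uint8)
im[:550,:400]=cv2.resize(c['frame'][180:290,400:480],(400,550));im[:600,400:]=cv2.resize(s['frame'][200:320,90:170],(400,600))
cv2.imwrite('pics/g1.png',im)
E
```

```text
[ 0.38214646 -0.30227108  0.13770351] (np.float64(461.63421633054793), np.float64(256.52176523917456))
```

View pics/g1.png

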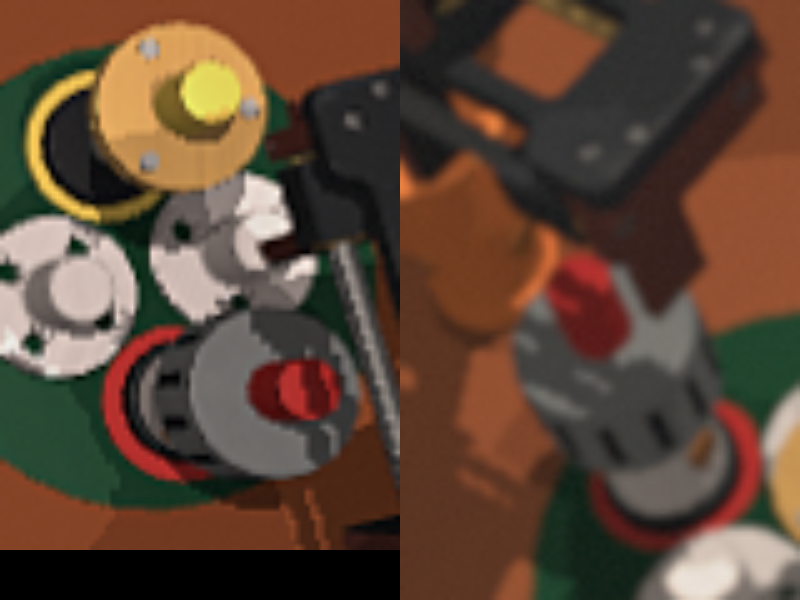

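The fingers straddle the red knob, with the fingertip just above the hood. Descending and gripping.

>>> play_rows(moves=[[0, -1, -16, 0, 0, 0, 100], [0, 0, -15, 0, 0, 0, 100], [0, 0, 0, 0, 0, 0, 100], [0, 0, 0, 0, 0, 0, 0], [0, 0, 0, 0, 0, 0, 0], [0, 0, 0, 0, 0, 0, 0], [0, 0, 0, 0, 0, 0, 0], [0, 0, 0, 0, 0, 0, 0]])

```text
clock: 3.4
tcp_pos: [0.3825, -0.3037, 0.1071]
eef_rot: [1.982, 2.437, -0.0]
wrist_force: [0.1, 0.9, -0.1]
gripper_width: 0.0513
```

>>> play_rows(moves=[[0, 0, 0, 0, 0, 0, 0], [0, 0, 0, 0, 0, 0, 0], [0, 0, 0, 0, 0, 0, 0], [0, 0, 0, 0, 0, 0, 0], [0, 0, 0, 0, 0, 0, 0], [0, 0, 0, 0, 0, 0, 0], [0, 0, 0, 0, 0, 0, 0]])

```text
clock: 4.1
tcp_pos: [0.3824, -0.3036, 0.1067]
eef_rot: [1.982, 2.437, -0.0]
wrist_force: [0.0, -0.1, -0.2]
gripper_width: 0.0005
```

It shut on nothing, so I'll look.

```bash
python3 - <<'E'
from h import *
c=snap('top');s=snap('scene');o=arm.get_obs();print(o)
im=np.zeros((600,800,3),np.uint8)
im[:550,:400]=cv2.resize(c['frame'][180:290,400:480],(400,550));im[:600,400:]=cv2.resize(s['frame'][200:320,90:170],(400,600))
cv2.imwrite('pics/g2.png',im); print(px(c,o['tcp_pos']),px(s,o['tcp_pos']))
E
```

```text
{'clock': 4.2, 'joints': array([-7.40709521e-01, -2.12625684e-01,  1.67594014e+00, -3.34605540e-05,
        1.67827994e+00, -9.45735711e-01]), 'qd': array([-4.24103824e-04,  2.06155365e-03,  9.82614272e-05, -5.96378660e-04,
        1.38858243e-03,  6.05654396e-04]), 'tau': array([-7.42917546e-04, -3.14467657e+01, -4.06362140e+01,  3.04342259e-02,
        6.85731601e-02,  8.07699081e-07]), 'tcp_pos': array([ 0.38236771, -0.30357973,  0.10673741]), 'eef_rot': array([-1.98245307e+00, -2.43710099e+00,  5.20110782e-05]), 'wrist_force': array([-0.17084036,  0.13999989, -0.40623544]), 'ft_torque': array([-0.02131858,  0.02252096,  0.02192959]), 'gripper_width': 0.0003445453199066187}
(np.float64(455.6028024063668), np.float64(257.0684279750653)) (np.float64(130.27753525815072), np.float64(264.4357327718534))
```

View pics/g2.png

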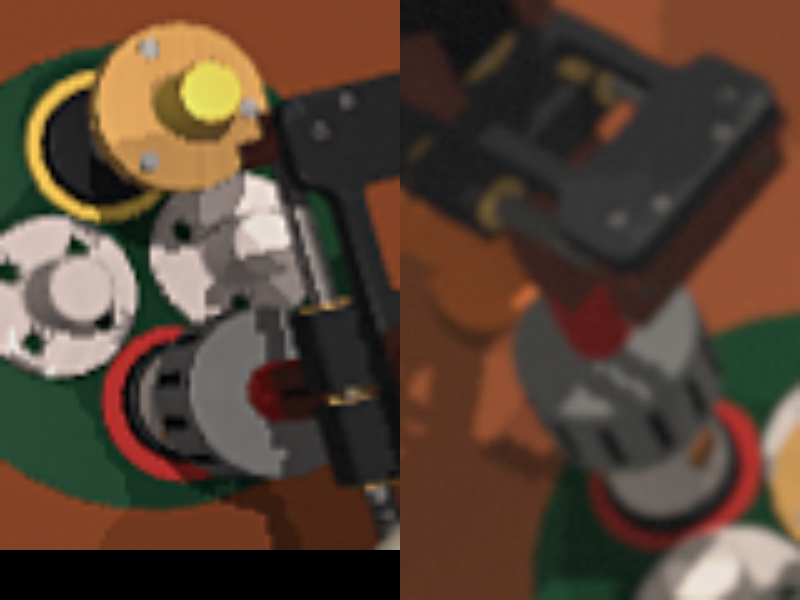

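```bash
python3 - <<'E'
from h import *
c=np.load('top.npz');s=np.load('scene.npz')
a=np.radians(12);y=np.array([np.cos(a),np.sin(a),0]);x=np.array([-y[1],y[0],0])
def cr(c,P):
    u,v=px(c,P);return (round((u-400)*5),round((v-180)*5)) if c is C else (round((u-90)*5+400),round((v-200)*5))
C=c
for lab,T,w in(('open',np.array([.3821,-.3023,0]),(.044,.0575,-.044,-.0575)),('shut',np.array([.3824,-.3036,0]),(0,.0135,-.0135))):
  for z in (.107,.138,.168):
    for k in w: print(lab,z,k,[(cr(c,T+y*k+x*q+[0,0,z]),cr(s,T+y*k+x*q+[0,0,z])) for q in(-.01,.01)])
# knob top in last pic
f=s['frame'];hsv=cv2.cvtColor(f,cv2.COLOR_BGR2HSV)
E
```

```text
open 0.107 0.044 [((267, 259), (688, 401)), ((212, 272), (727, 354))]
open 0.107 0.0575 [((256, 223), (721, 420)), ((202, 236), (760, 372))]
open 0.107 -0.044 [((338, 502), (484, 285)), ((283, 515), (524, 241))]
open 0.107 -0.0575 [((349, 540), (455, 268)), ((294, 553), (495, 224))]
open 0.138 0.044 [((300, 251), (665, 352)), ((243, 264), (705, 304))]
open 0.138 0.0575 [((289, 213), (699, 371)), ((232, 226), (739, 322))]
open 0.138 -0.044 [((375, 503), (456, 234)), ((317, 517), (497, 189))]
open 0.138 -0.0575 [((387, 542), (425, 217)), ((329, 556), (467, 172))]
open 0.168 0.044 [((335, 242), (641, 302)), ((276, 256), (683, 252))]
open 0.168 0.0575 [((323, 202), (675, 321)), ((264, 216), (717, 271))]
open 0.168 -0.044 [((414, 504), (426, 182)), ((354, 519), (469, 136))]
open 0.168 -0.0575 [((426, 545), (395, 164)), ((366, 560), (438, 119))]
shut 0.107 0 [((306, 379), (581, 345)), ((251, 392), (621, 299))]
shut 0.107 0.0135 [((295, 342), (613, 363)), ((240, 355), (652, 317))]
shut 0.107 -0.0135 [((317, 416), (550, 327)), ((262, 429), (590, 282))]
shut 0.138 0 [((341, 375), (555, 295)), ((284, 389), (596, 248))]
shut 0.138 0.0135 [((329, 336), (587, 313)), ((273, 350), (628, 266))]
shut 0.138 -0.0135 [((352, 414), (523, 277)), ((295, 427), (564, 231))]
shut 0.168 0 [((378, 371), (528, 244)), ((318, 385), (571, 196))]
shut 0.168 0.0135 [((366, 331), (561, 262)), ((307, 345), (604, 214))]
shut 0.168 -0.0135 [((390, 411), (495, 225)), ((330, 426), (538, 178))]
```

```bash
python3 - <<'E'
from h import *
c=np.load('top.npz');s=np.load('scene.npz')
g=lambda f:(255*(f/255.)**.5).astype(np.uint8)
im=np.zeros((600,800,3),np.uint8)
im[:,:400]=cv2.resize(g(c['frame'][225:285,440:480]),(400,600),interpolation=cv2.INTER_CUBIC);im[:,400:]=cv2.resize(g(s['frame'][225:285,105:145]),(400,600),interpolation=cv2.INTER_CUBIC)
cv2.imwrite('pics/g3.png',im)
E
```

```text
(no output)
```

View pics/g3.png

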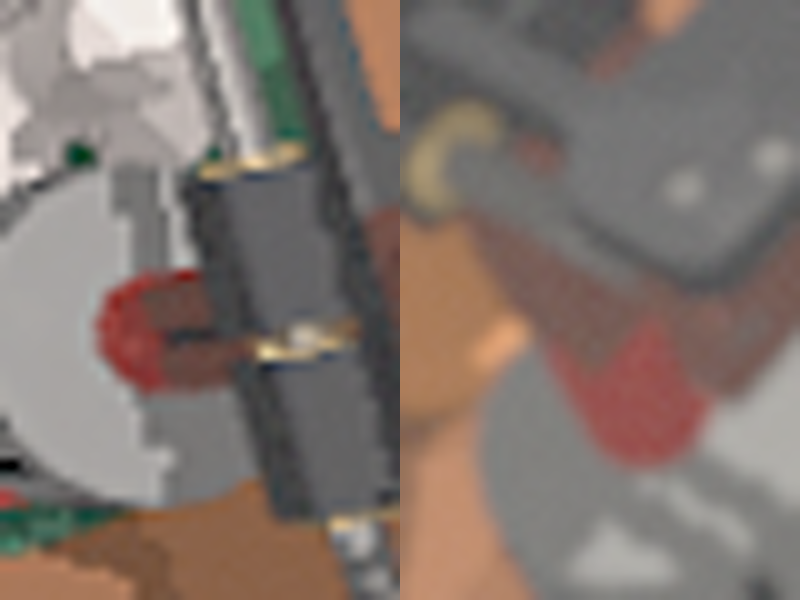

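The closed fingertips show above the knob: about z=0.137, while the TCP reads 0.107. I'll check this by touching the knob top gently.

>>> play_rows(moves=[[0, 0, -1, 0, 0, 0, 0], [0, 0, -1, 0, 0, 0, 0], [0, 0, -1, 0, 0, 0, 0], [0, 0, 0, 0, 0, 0, 0]])

```text
clock: 4.6
tcp_pos: [0.3828, -0.304, 0.1055]
eef_rot: [1.981, 2.435, -0.0]
wrist_force: [-1.8, 1.0, 6.2]
gripper_width: 0.0004
```

Contact at a reading of about 0.106 with the knob top at 0.134, so the real fingertips sit about 28 mm above the reported TCP. From here on, z_real = reading + 0.028; the xy positions agree. Back off, open, go lower and grip.

>>> play_rows(moves=[[0, 0, 6, 0, 0, 0, 0], [0, 0, 2, 0, 0, 0, 70], [0, 0, 0, 0, 0, 0, 70], [0, 0, 0, 0, 0, 0, 70], [0, 0, 0, 0, 0, 0, 70], [0, 0, 0, 0, 0, 0, 70], [0, 0, 0, 0, 0, 0, 70], [0, 0, 0, 0, 0, 0, 70]])

```text
clock: 5.4
tcp_pos: [0.3823, -0.3035, 0.1116]
eef_rot: [-1.982, -2.437, -0.0]
wrist_force: [-0.4, 1.2, 0.1]
gripper_width: 0.0527
```

>>> play_rows(moves=[[-0.5, 0, -8, 0, 0, 0, 70], [0, 0, -8, 0, 0, 0, 70], [0, 0, -8, 0, 0, 0, 70], [0, 0, -8, 0, 0, 0, 70], [0, 0, 0, 0, 0, 0, 70], [0, 0, 0, 0, 0, 0, 70]])

```text
clock: 6.0
tcp_pos: [0.3817, -0.3035, 0.0794]
eef_rot: [-1.982, -2.437, -0.0]
wrist_force: [-0.9, 0.0, -0.1]
gripper_width: 0.0613
```

>>> play_rows(moves=[[0, 0, 0, 0, 0, 0, 0], [0, 0, 0, 0, 0, 0, 0], [0, 0, 0, 0, 0, 0, 0], [0, 0, 0, 0, 0, 0, 0], [0, 0, 0, 0, 0, 0, 0], [0, 0, 0, 0, 0, 0, 0], [0, 0, 0, 0, 0, 0, 0], [0, 0, 0, 0, 0, 0, 0]])

```text
clock: 6.8
tcp_pos: [0.3818, -0.3037, 0.0798]
eef_rot: [1.983, 2.437, -0.0]
wrist_force: [-0.7, 0.1, -0.1]
gripper_width: 0.0215
```

Gripped at 22 mm. Lift and carry.

>>> play_rows(moves=[[0, 0, 10, 0, 0, 0, 0], [0, 0, 20, 0, 0, 0, 0], [0, 0, 25, 0, 0, 0, 0], [0, 0, 25, 0, 0, 0, 0], [5, 12, 10, 0, 0, 0, 0], [12, 26, 0, 0, 0, 0, 0], [16, 34, 0, 0, 0, 0, 0], [16, 34, 0, 0, 0, 0, 0]])

```text
clock: 7.6
tcp_pos: [0.4311, -0.1956, 0.1691]
eef_rot: [-1.983, -2.435, -0.0]
wrist_force: [0.6, -0.8, -3.6]
gripper_width: 0.0214
```

>>> play_rows(moves=[[16, 34, 0, 0, 0, 0, 0], [16, 34, 0, 0, 0, 0, 0], [16, 34, 0, 0, 0, 0, 0], [15, 32, -10, 0, 0, 0, 0], [12, 25, -15, 0, 0, 0, 0], [7, 13, -20, 0, 0, 0, 0], [0, 0, -20, 0, 0, 0, 0], [0, 0, -10, 0, 0, 0, 0]])

```text
clock: 8.4
tcp_pos: [0.5115, -0.024, 0.0917]
eef_rot: [-1.978, -2.436, 0.003]
wrist_force: [-0.7, -0.8, -3.0]
gripper_width: 0.0214
```

>>> play_rows(moves=[[0, 0, -7, 0, 0, 0, 0], [0, 0, -5, 0, 0, 0, 0], [0, 0, -2, 0, 0, 0, 0], [0, 0, -1, 0, 0, 0, 0], [0, 0, 0, 0, 0, 0, 0]])

```text
clock: 8.9
tcp_pos: [0.5132, -0.0258, 0.0804]
eef_rot: [1.983, 2.436, 0.001]
wrist_force: [0.6, 0.6, -2.8]
gripper_width: 0.0218
```

>>> play_rows(moves=[[0, 0, -1, 0, 0, 0, 0], [0, 0, 0, 0, 0, 0, 0], [0, 0, 0, 0, 0, 0, 70], [0, 0, 0, 0, 0, 0, 70], [0, 0, 0, 0, 0, 0, 70], [0, 0, 0, 0, 0, 0, 70], [0, 0, 0, 0, 0, 0, 70], [0, 0, 10, 0, 0, 0, 70]])

```text
clock: 9.7
tcp_pos: [0.512, -0.0255, 0.0875]
eef_rot: [-1.981, -2.435, 0.002]
wrist_force: [-0.8, -0.7, -1.2]
gripper_width: 0.0613
```

>>> play_rows(moves=[[0, 0, 25, 0, 0, 0, 70], [0, 0, 30, 0, 0, 0, 70], [-3, -30, 10, 0, 0, 0, 70], [-4, -37, 0, 0, 0, 0, 70], [-4, -37, 0, 0, 0, 0, 70], [-4, -37, 0, 0, 0, 0, 70], [-4, -37, 0, 0, 0, 0, 70], [-4, -37, 0, 0, 0, 0, 70]])

```text
clock: 10.5
tcp_pos: [0.4897, -0.2421, 0.1547]
eef_rot: [1.982, 2.436, 0.0]
wrist_force: [-0.2, -0.0, 0.2]
gripper_width: 0.0613
```

>>> play_rows(moves=[[-4.5, -37, 0, 0, 0, 0, 70], [0, 0, -14, 0, 0, 0, 70], [0, 0, -20, 0, 0, 0, 70], [0, 0, -20, 0, 0, 0, 70], [0, 0, -15, 0, 0, 0, 70], [0, 0, -5, 0, 0, 0, 70], [0, 0, 0, 0, 0, 0, 70]])

```text
clock: 11.2
tcp_pos: [0.4852, -0.277, 0.0792]
eef_rot: [-1.981, -2.437, 0.0]
wrist_force: [0.1, 0.1, 0.1]
gripper_width: 0.0615
```

>>> play_rows(moves=[[0, 0, 0, 0, 0, 0, 0], [0, 0, 0, 0, 0, 0, 0], [0, 0, 0, 0, 0, 0, 0], [0, 0, 0, 0, 0, 0, 0], [0, 0, 0, 0, 0, 0, 0], [0, 0, 0, 0, 0, 0, 0], [0, 0, 0, 0, 0, 0, 0], [0, 0, 0, 0, 0, 0, 0]])

```text
clock: 12.0
tcp_pos: [0.4855, -0.2776, 0.0799]
eef_rot: [1.982, 2.437, 0.0]
wrist_force: [0.3, -0.2, 1.4]
gripper_width: 0.0216
```

>>> play_rows(moves=[[0, 0, 10, 0, 0, 0, 0], [0, 0, 20, 0, 0, 0, 0], [0, 0, 25, 0, 0, 0, 0], [0, 0, 25, 0, 0, 0, 0], [6, 12, 10, 0, 0, 0, 0], [14, 26, 0, 0, 0, 0, 0], [18, 32, 0, 0, 0, 0, 0], [18, 32, 0, 0, 0, 0, 0]])

```text
clock: 12.8
tcp_pos: [0.5417, -0.1737, 0.1689]
eef_rot: [-1.982, -2.435, 0.0]
wrist_force: [0.0, -0.0, -2.7]
gripper_width: 0.0213
```

>>> play_rows(moves=[[18, 32, 0, 0, 0, 0, 0], [18, 34, 0, 0, 0, 0, 0], [18, 34, 0, 0, 0, 0, 0], [14, 32, -10, 0, 0, 0, 0], [8, 25, -15, 0, 0, 0, 0], [3.5, 13, -20, 0, 0, 0, 0], [0, 0, -20, 0, 0, 0, 0], [0, 0, -10, 0, 0, 0, 0]])

```text
clock: 13.6
tcp_pos: [0.6194, -0.0039, 0.0911]
eef_rot: [-1.978, -2.435, 0.005]
wrist_force: [-1.1, 0.7, -4.2]
gripper_width: 0.0215
```

>>> play_rows(moves=[[0, 0, -7, 0, 0, 0, 0], [0, 0, -5, 0, 0, 0, 0], [0, 0, -2, 0, 0, 0, 0], [0, 0, -2, 0, 0, 0, 0], [0, 0, 0, 0, 0, 0, 0]])

```text
clock: 14.1
tcp_pos: [0.6214, -0.0059, 0.08]
eef_rot: [1.982, 2.435, 0.002]
wrist_force: [0.1, 0.2, -0.8]
gripper_width: 0.0215
```

>>> play_rows(moves=[[0, 0, 0, 0, 0, 0, 70], [0, 0, 0, 0, 0, 0, 70], [0, 0, 0, 0, 0, 0, 70], [0, 0, 0, 0, 0, 0, 70], [0, 0, 0, 0, 0, 0, 70], [0, 0, 10, 0, 0, 0, 70], [0, 0, 25, 0, 0, 0, 70], [0, 0, 30, 0, 0, 0, 70]])

```text
clock: 14.9
tcp_pos: [0.6201, -0.0055, 0.1437]
eef_rot: [-1.981, -2.436, 0.002]
wrist_force: [-0.8, 0.5, 0.2]
gripper_width: 0.0616
```

```bash
python3 - <<'E'
from h import *
c=snap('top');s=snap('scene')
im=np.zeros((600,800,3),np.uint8)
im[:500,:500]=cv2.resize(c['frame'][180:280,380:480],(500,500),interpolation=cv2.INTER_CUBIC)
im[:300,500:]=cv2.resize(s['frame'][250:370,110:230],(300,300),interpolation=cv2.INTER_CUBIC)
im[300:600,500:]=cv2.resize(c['frame'][100:250,240:390],(300,300))
cv2.imwrite('pics/f1.png',im)
E
```

```text
(no output)
```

View pics/f1.png

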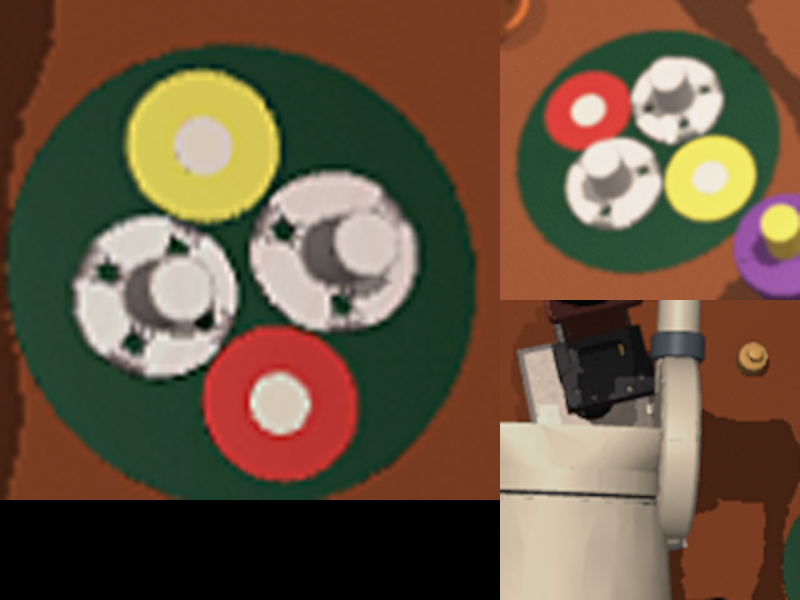

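```bash
cat > m2.py <<'E'
from h import *
c=np.load('top.npz');s=np.load('scene.npz')
def seg(c,lo,hi,box):
    u0,v0,u1,v1=box;h=cv2.cvtColor(c['frame'],cv2.COLOR_BGR2HSV)[v0:v1,u0:u1]
    m=cv2.inRange(h,np.array(lo),np.array(hi));k=cv2.findContours(m,cv2.RETR_EXTERNAL,cv2.CHAIN_APPROX_NONE)[0];k=max(k,key=cv2.contourArea)
    e=cv2.fitEllipse(cv2.convexHull(k));return e[0][0]+u0,e[0][1]+v0,e[1]
for n,c_,bt in(('top',c,(380,180,480,280)),('scene',s,(118,262,213,350))):
    for col,lo,hi in(('red',(0,150,120),(4,255,255)),('yel',(24,110,130),(34,255,255)),('white',(0,0,150),(180,60,255))):
        if col=='white':continue
        e=seg(c_,lo,hi,bt);print(n,col,e,pt(c_,e[0],e[1],0))
t=lambda x,y,z:pt(c,380+(x+.5)/5-.5,180+(y+.5)/5-.5,z)
q=lambda x,y,z:pt(s,110+(x-500+.5)/2.5-.5,250+(y+.5)/2.5-.5,z)
print('A plate',t(334,251,.007),'hub',t(366,244,.044),'scene hub',q(602,157,.044))
A=(t(334,251,.007)+t(366,244,.044))/2;print('A',A)
for h,z in(((283,231),.006),((342,304),.006)):
    d=(t(*h,z)-A)[:2];print('h',np.hypot(*d)*1e3,np.degrees(np.arctan2(d[1],d[0])))
A=q(602,157,.044)
for h in((643,171),(606,211)):
    d=(q(*h,.006)-A)[:2];print('hs',np.hypot(*d)*1e3,np.degrees(np.arctan2(d[1],d[0])))
E
python3 m2.py
```

```text
top red (435.44934463500977, 260.2836456298828, (29.984237670898438, 31.238876342773438)) [ 0.38002239 -0.3027299   0.        ]
top yel (420.1038475036621, 208.79580879211426, (29.38979721069336, 30.566394805908203)) [ 0.48543668 -0.27898619  0.        ]
scene red (144.7715892791748, 293.75016021728516, (28.79607582092285, 35.160186767578125)) [ 0.379881   -0.30371725  0.        ]
scene yel (193.5625457763672, 320.90091705322266, (33.590824127197266, 37.7709846496582)) [ 0.48608054 -0.27973841  0.        ]
A plate [ 0.44030539 -0.32661496  0.007     ] hub [ 0.43933666 -0.32583698  0.044     ] scene hub [ 0.44050371 -0.32663336  0.044     ]
A [ 0.43982103 -0.32622597  0.0255    ]
h 21.174586199809905 64.18026417513994
h 20.99860300751541 -173.55755503703404
hs 20.321380955187298 62.39801569776495
hs 22.59542026917214 -55.08414299392419
```

>>> play_rows(moves=[[-11, -19, 0, 0, 0, 0, 70], [-21, -38, 0, 0, 0, 0, 70], [-21, -38, 0, 0, 0, 0, 70], [-21, -38, 0, 0, 0, 0, 70], [-21, -38, 0, 0, 0, 0, 70], [-21, -38, 0, 0, 0, 0, 70], [-21, -38, -10, 0, 0, 0, 70], [-21, -38, -20, 0, 0, 0, 70]])

```text
clock: 15.8
tcp_pos: [0.4627, -0.2925, 0.1154]
eef_rot: [1.98, 2.434, 0.0]
wrist_force: [0.5, -0.5, -0.3]
gripper_width: 0.0615
```

>>> play_rows(moves=[[-16, -25, -20, 0, 0, 0, 70], [-7, -10, -20, 0, 0, 0, 70], [0, 0, -25, 0, 0, 0, 70], [0, 0, -25, 0, 0, 0, 70], [0, 0, -18, 0, 0, 0, 70], [0, 0, -9, 0, 0, 0, 70], [0, 0, -6, 0, 0, 0, 70], [0, 0, 0, 0, 0, 0, 70]])

```text
clock: 16.6
tcp_pos: [0.4398, -0.3254, -0.0095]
eef_rot: [-1.982, -2.437, 0.0]
wrist_force: [-0.8, 0.1, -0.0]
gripper_width: 0.0616
```

>>> play_rows(moves=[[0, 0, -2, 0, 0, 0, 70], [0, 0, -2, 0, 0, 0, 70], [0, 0, 0, 0, 0, 0, 0], [0, 0, 0, 0, 0, 0, 0], [0, 0, 0, 0, 0, 0, 0], [0, 0, 0, 0, 0, 0, 0], [0, 0, 0, 0, 0, 0, 0], [0, 0, 0, 0, 0, 0, 0]])

```text
clock: 17.4
tcp_pos: [0.44, -0.3256, -0.0132]
eef_rot: [1.982, 2.437, 0.0]
wrist_force: [0.3, 0.1, 0.4]
gripper_width: 0.0254
```

>>> play_rows(moves=[[0, 0, 0, 0, 0, 0, 0], [0, 0, 0, 0, 0, 0, 0], [0, 0, 0, 0, 0, 0, 0]])

```text
clock: 17.7
tcp_pos: [0.44, -0.3256, -0.0132]
eef_rot: [1.982, 2.437, 0.0]
wrist_force: [0.4, 0.9, 1.6]
gripper_width: 0.0259
```

>>> play_rows(moves=[[0, 0, 8, 0, 0, 0, 0], [0, 0, 20, 0, 0, 0, 0], [0, 0, 30, 0, 0, 0, 0], [0, 0, 30, 0, 0, 0, 0], [0, 0, 30, 0, 0, 0, 0], [1, 10, 25, 0, 0, 0, 0], [1, 20, 17, 0, 0, 0, 0], [1, 30, 0, 0, 0, 0, 0]])

```text
clock: 18.5
tcp_pos: [0.4437, -0.2665, 0.1504]
eef_rot: [1.981, 2.431, 0.0]
wrist_force: [0.3, 0.3, -0.6]
gripper_width: 0.0253
```

>>> play_rows(moves=[[2, 42, 0, 0, 0, 0.01, 0], [2, 42, 0, 0, 0, 0.01, 0], [2, 42, 0, 0, 0, 0.01, 0], [2, 42, 0, 0, 0, 0.01, 0], [3, 42, 0, 0, 0, 0.01, 0], [3, 42, 0, 0, 0, 0.01, 0], [3, 42, 0, 0, 0, 0.01, 0], [3, 42, 0, 0, 0, 0.01, 0]])

```text
clock: 19.3
tcp_pos: [0.4625, 0.0721, 0.1472]
eef_rot: [1.883, 2.514, 0.0]
wrist_force: [1.1, -1.0, -2.0]
gripper_width: 0.0256
```

>>> play_rows(moves=[[3, 42, 0, 0, 0, 0, 0], [3, 42, 0, 0, 0, 0, 0], [3, 42, 0, 0, 0, 0, 0], [2, 42, -10, 0, 0, 0, 0], [0.3, 38, -25, 0, 0, 0, 0], [0, 18, -30, 0, 0, 0, 0], [0, 8, -25, 0, 0, 0, 0], [0, 0, 0, 0, 0, 0, 0]])

```text
clock: 20.1
tcp_pos: [0.4714, 0.3021, 0.0521]
eef_rot: [-1.879, -2.513, 0.012]
wrist_force: [-0.3, -0.9, -1.6]
gripper_width: 0.0255
```

>>> play_rows(moves=[[0, 0, -10, 0, 0, 0, 0], [0, 0, -13, 0, 0, 0, 0], [0, 0, -10, 0, 0, 0, 0], [0, 0, 0, 0, 0, 0, 0], [0, 0, 0, 0, 0, 0, 0]])

```text
clock: 20.6
tcp_pos: [0.4743, 0.3021, 0.0239]
eef_rot: [1.884, 2.514, 0.0]
wrist_force: [0.2, 0.5, -1.1]
gripper_width: 0.0255
```

```bash
python3 - <<'E'
from h import *
c=snap('top');s=snap('scene');print(arm.get_obs()['tcp_pos'],arm.get_obs()['eef_rot'])
im=np.zeros((500,800,3),np.uint8)
im[:400,:400]=cv2.resize(c['frame'][197:247,110:160],(400,400),interpolation=cv2.INTER_CUBIC)
im[:480,400:]=cv2.resize(s['frame'][105:165,352:402],(400,480),interpolation=cv2.INTER_CUBIC)
cv2.imwrite('pics/s1.png',im)
E
```

```text
[0.47463604 0.30246707 0.02456521] [1.88353295e+00 2.51371136e+00 1.81467058e-03]
```

View pics/s1.png

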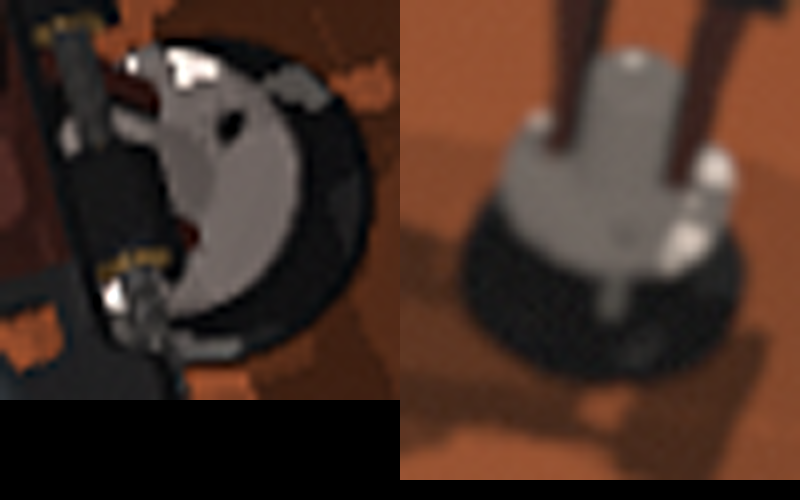

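```bash
python3 - <<'E'
from h import *
c=np.load('top.npz');s=np.load('scene.npz')
t=lambda x,y,z:pt(c,110+(x+.5)/8-.5,197+(y+.5)/8-.5,z)
q=lambda x,y,z:pt(s,352+(x-400+.5)/8-.5,105+(y+.5)/8-.5,z)
z=.038+.006
print('hole top',t(231,125,z),'right edge', t(300,190,z),'scene hole',q(625,235,z))
print('scene stud tip/base',q(614,262,.028),q(612,315,.012))
a=np.radians(69.1);
for k in range(3): b=a+k*2*np.pi/3;P=np.array([.4743+.0215*np.cos(b),.3022+.0215*np.sin(b),.028]);print(k,P,px(s,P),px(s,[P[0],P[1],.012]))
print('plate bottom pt',q(615,278,.038), 'black rim',q(600,380,0))
E
```

```text
hole top [0.48780559 0.28278479 0.044     ] right edge [0.47136436 0.26579546 0.044     ] scene hole [0.48867806 0.28312586 0.044     ]
scene stud tip/base [0.48492318 0.28757341 0.028     ] [0.48916259 0.28450957 0.012     ]
0 [0.48196987 0.3222854  0.028     ] (np.float64(385.57303507603706), np.float64(128.85974978919242)) (np.float64(384.4654900557612), np.float64(133.91836747683675))
1 [0.4530706 0.2987996 0.028    ] (np.float64(369.4859004555708), np.float64(128.42017924528642)) (np.float64(368.55490167732273), np.float64(133.48711617201343))
2 [0.48785953 0.285515   0.028     ] (np.float64(378.89068716170965), np.float64(138.38533328974017)) (np.float64(377.8315871695353), np.float64(143.43928422669268))
plate bottom pt [0.49337673 0.27263973 0.038     ] black rim [ 4.95858247e-01  2.71531085e-01 -1.11022302e-16]
```

The hole sits about 1.7 mm to the -y side of its stud in both views. Shift +1.7 mm in y and descend gently.

>>> play_rows(moves=[[0, 1.7, -3, 0, 0, 0, 0], [0, 0, -3, 0, 0, 0, 0], [0, 0, -2, 0, 0, 0, 0], [0, 0, -2, 0, 0, 0, 0], [0, 0, -2, 0, 0, 0, 0], [0, 0, -2, 0, 0, 0, 0], [0, 0, 0, 0, 0, 0, 0]])

```text
clock: 21.4
tcp_pos: [0.474, 0.304, 0.0093]
eef_rot: [-1.883, -2.514, 0.001]
wrist_force: [-0.6, -1.0, -1.8]
gripper_width: 0.0256
```

>>> play_rows(moves=[[0, 0, -2, 0, 0, 0, 0], [0, 0, -2, 0, 0, 0, 0], [0, 0, -2, 0, 0, 0, 0], [0, 0, -2, 0, 0, 0, 0], [0, 0, -1, 0, 0, 0, 0], [0, 0, 0, 0, 0, 0, 0]])

```text
clock: 22.0
tcp_pos: [0.474, 0.3041, 0.0004]
eef_rot: [-1.883, -2.514, 0.001]
wrist_force: [0.1, -0.6, -1.1]
gripper_width: 0.0251
```

>>> play_rows(moves=[[0, 0, -1, 0, 0, 0, 0], [0, 0, -1, 0, 0, 0, 0], [0, 0, 0, 0, 0, 0, 0]])

```text
clock: 22.3
tcp_pos: [0.4743, 0.3042, -0.0011]
eef_rot: [1.883, 2.514, 0.0]
wrist_force: [0.6, 0.4, -0.5]
gripper_width: 0.0254
```

>>> play_rows(moves=[[0, 0, 0, 0, 0, 0, 70], [0, 0, 0, 0, 0, 0, 70], [0, 0, 0, 0, 0, 0, 70], [0, 0, 0, 0, 0, 0, 70], [0, 0, 0, 0, 0, 0, 70], [0, 0, 10, 0, 0, 0, 70], [0, 0, 30, 0, 0, 0, 70], [0, 0, 35, 0, 0, 0, 70]])

```text
clock: 23.1
tcp_pos: [0.4732, 0.3036, 0.0736]
eef_rot: [-1.883, -2.513, 0.005]
wrist_force: [1.6, -0.4, -0.0]
gripper_width: 0.0614
```

>>> play_rows(moves=[[0, 0, 35, 0, 0, 0, 70], [0, -10, 35, 0, 0, 0, 70], [0, -30, 10, 0, 0, 0, 70], [0, -40, 0, 0, 0, 0, 70], [0, -40, 0, 0, 0, 0, 70], [0, 0, 0, 0, 0, 0, 70]])

```text
clock: 23.7
tcp_pos: [0.4746, 0.1806, 0.1551]
eef_rot: [1.888, 2.509, 0.0]
wrist_force: [0.5, 0.7, 0.4]
gripper_width: 0.0612
```

```bash
python3 - <<'E'
from h import *
c=snap('top');s=snap('scene');print(arm.get_obs()['tcp_pos'])
im=np.zeros((600,800,3),np.uint8)
im[:300,:300]=cv2.resize(c['frame'][197:247,110:160],(300,300),interpolation=cv2.INTER_CUBIC)
im[300:,:300]=cv2.resize(s['frame'][110:160,352:402],(300,300),interpolation=cv2.INTER_CUBIC)
im[:,300:]=cv2.resize(c['frame'][100:250,235:360],(500,600),interpolation=cv2.INTER_CUBIC)
cv2.imwrite('pics/s2.png',im)
E
```

```text
[0.47436275 0.18375191 0.15459493]
```

View pics/s2.png

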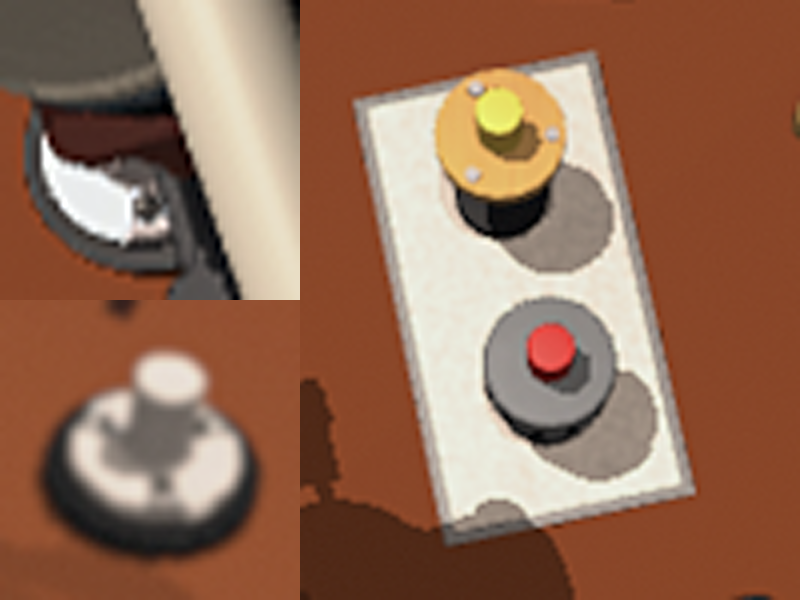

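Flange_a is down level over the plate with the studs in its holes. Lamp and prism table are upright on the mat. Next, fetch the lamp.

>>> play_rows(moves=[[4, -22, 0, 0, 0, -0.02, 70], [8, -42, 0, 0, 0, -0.02, 70], [8, -42, 0, 0, 0, -0.02, 70], [8, -42, 0, 0, 0, -0.02, 70], [7, -40, 0, 0, 0, 0, 70], [3.5, -21.7, 0, 0, 0, 0, 70], [0, 0, -14, 0, 0, 0, 70], [0, 0, -20, 0, 0, 0, 70]])

```text
clock: 24.6
tcp_pos: [0.5136, -0.0246, 0.1199]
eef_rot: [1.982, 2.436, 0.003]
wrist_force: [0.4, 0.5, 0.3]
gripper_width: 0.0615
```

>>> play_rows(moves=[[0, 0, -20, 0, 0, 0, 70], [0, 0, -15, 0, 0, 0, 70], [0, 0, -5, 0, 0, 0, 70], [0, 0, 0, 0, 0, 0, 70], [0, 0, 0, 0, 0, 0, 0], [0, 0, 0, 0, 0, 0, 0], [0, 0, 0, 0, 0, 0, 0], [0, 0, 0, 0, 0, 0, 0]])

```text
clock: 25.4
tcp_pos: [0.513, -0.0257, 0.0804]
eef_rot: [1.982, 2.436, 0.001]
wrist_force: [0.0, 0.7, 1.5]
gripper_width: 0.0328
```

>>> play_rows(moves=[[0, 0, 0, 0, 0, 0, 0], [0, 0, 0, 0, 0, 0, 0], [0, 0, 0, 0, 0, 0, 0], [0, 0, 0, 0, 0, 0, 0]])

```text
clock: 25.8
tcp_pos: [0.5129, -0.0256, 0.08]
eef_rot: [1.982, 2.437, 0.001]
wrist_force: [1.1, -0.4, 1.3]
gripper_width: 0.0219
```

>>> play_rows(moves=[[0, 0, 10, 0, 0, 0, 0], [0, 0, 20, 0, 0, 0, 0], [0, 0, 25, 0, 0, 0, 0], [0, 0, 25, 0, 0, 0, 0], [-6, -12, 10, 0, 0, 0, 0], [-12, -26, 0, 0, 0, 0, 0], [-16, -34, 0, 0, 0, 0, 0], [-16, -34, 0, 0, 0, 0, 0]])

```text
clock: 26.6
tcp_pos: [0.4612, -0.1329, 0.169]
eef_rot: [-1.981, -2.437, 0.002]
wrist_force: [0.7, -0.4, -3.1]
gripper_width: 0.0218
```

>>> play_rows(moves=[[-16, -34, 0, 0, 0, 0, 0], [-16, -34, 0, 0, 0, 0, 0], [-16, -34, 0, 0, 0, 0, 0], [-15, -32, 0, 0, 0, 0, 0], [-12, -25, 0, 0, 0, 0, 0], [-7, -13, -15, 0, 0, 0, 0], [0, 0, -25, 0, 0, 0, 0], [0, 0, -20, 0, 0, 0, 0]])

```text
clock: 27.4
tcp_pos: [0.3794, -0.3034, 0.1068]
eef_rot: [-1.982, -2.434, -0.001]
wrist_force: [-0.3, -0.0, -3.5]
gripper_width: 0.0216
```

>>> play_rows(moves=[[0, 0, -15, 0, 0, 0, 0], [0, 0, -8, 0, 0, 0, 0], [0, 0, -4, 0, 0, 0, 0], [0, 0, -2, 0, 0, 0, 0], [0, 0, -1, 0, 0, 0, 0], [0, 0, 0, 0, 0, 0, 0]])

```text
clock: 28.0
tcp_pos: [0.3811, -0.3038, 0.0805]
eef_rot: [1.981, 2.436, -0.0]
wrist_force: [-0.3, 0.2, -2.9]
gripper_width: 0.0215
```

>>> play_rows(moves=[[0, 0, -1.5, 0, 0, 0, 0], [0, 0, 0, 0, 0, 0, 0], [0, 0, 0, 0, 0, 0, 70], [0, 0, 0, 0, 0, 0, 70], [0, 0, 0, 0, 0, 0, 70], [0, 0, 0, 0, 0, 0, 70], [0, 0, 0, 0, 0, 0, 70], [0, 0, 10, 0, 0, 0, 70]])

```text
clock: 28.8
tcp_pos: [0.3799, -0.303, 0.087]
eef_rot: [-1.981, -2.435, -0.0]
wrist_force: [-0.5, -0.1, 0.5]
gripper_width: 0.0611
```

>>> play_rows(moves=[[0, 0, 30, 0, 0, 0, 70], [0, 0, 35, 0, 0, 0, 70], [15, 20, 0, 0, 0, 0, 70], [30, 35, 0, 0, 0, 0, 70], [30, 35, 0, 0, 0, 0, 70], [30, 35, 0, 0, 0, 0, 70], [30, 35, 0, 0, 0, 0, 70], [30, 35, 0, 0, 0, 0, 70]])

```text
clock: 29.6
tcp_pos: [0.5469, -0.107, 0.1543]
eef_rot: [1.982, 2.436, 0.001]
wrist_force: [1.1, -0.7, -0.3]
gripper_width: 0.0616
```

>>> play_rows(moves=[[30, 36, 0, 0, 0, 0, 70], [27, 36, 0, 0, 0, 0, 70], [18, 30, 0, 0, 0, 0, 70], [0, 0, 0, 0, 0, 0, 70]])

```text
clock: 30.0
tcp_pos: [0.622, -0.0026, 0.1529]
eef_rot: [-1.976, -2.441, -0.001]
wrist_force: [-0.5, -0.2, -0.2]
gripper_width: 0.0616
```

>>> play_rows(moves=[[0, 0.7, -14, 0, 0, 0, 70], [0, 0, -20, 0, 0, 0, 70], [0, 0, -20, 0, 0, 0, 70], [0, 0, -15, 0, 0, 0, 70], [0, 0, -5, 0, 0, 0, 70], [0, 0, 0, 0, 0, 0, 0], [0, 0, 0, 0, 0, 0, 0], [0, 0, 0, 0, 0, 0, 0]])

```text
clock: 30.8
tcp_pos: [0.6213, -0.0061, 0.0807]
eef_rot: [1.981, 2.436, 0.002]
wrist_force: [0.4, 0.1, -0.2]
gripper_width: 0.0409
```

>>> play_rows(moves=[[0, 0, 0, 0, 0, 0, 0], [0, 0, 0, 0, 0, 0, 0], [0, 0, 0, 0, 0, 0, 0], [0, 0, 0, 0, 0, 0, 0], [0, 0, 0, 0, 0, 0, 0]])

```text
clock: 31.3
tcp_pos: [0.6211, -0.0058, 0.0797]
eef_rot: [1.982, 2.436, 0.001]
wrist_force: [0.5, 0.4, 2.0]
gripper_width: 0.022
```

>>> play_rows(moves=[[0, 0, 10, 0, 0, 0, 0], [0, 0, 20, 0, 0, 0, 0], [0, 0, 25, 0, 0, 0, 0], [0, 0, 25, 0, 0, 0, 0], [-6, -12, 10, 0, 0, 0, 0], [-13, -26, 0, 0, 0, 0, 0], [-17, -34, 0, 0, 0, 0, 0], [-17, -34, 0, 0, 0, 0, 0]])

```text
clock: 32.1
tcp_pos: [0.5661, -0.1133, 0.1681]
eef_rot: [-1.981, -2.436, 0.002]
wrist_force: [-0.5, -1.1, -3.9]
gripper_width: 0.0215
```

>>> play_rows(moves=[[-17, -34, 0, 0, 0, 0, 0], [-17, -34, 0, 0, 0, 0, 0], [-16, -33, 0, 0, 0, 0, 0], [-15, -31, 0, 0, 0, 0, 0], [-11, -23, 0, 0, 0, 0, 0], [-6.5, -11.6, -15, 0, 0, 0, 0], [0, 0, -25, 0, 0, 0, 0], [0, 0, -20, 0, 0, 0, 0]])

```text
clock: 32.9
tcp_pos: [0.4839, -0.2784, 0.1061]
eef_rot: [-1.982, -2.434, 0.0]
wrist_force: [0.5, 0.5, -2.8]
gripper_width: 0.0215
```

>>> play_rows(moves=[[0, 0, -15, 0, 0, 0, 0], [0, 0, -8, 0, 0, 0, 0], [0, 0, -4, 0, 0, 0, 0], [0, 0, -2, 0, 0, 0, 0], [0, 0, -1, 0, 0, 0, 0], [0, 0, 0, 0, 0, 0, 0]])

```text
clock: 33.5
tcp_pos: [0.4856, -0.2786, 0.08]
eef_rot: [1.981, 2.436, 0.0]
wrist_force: [0.7, -0.5, -2.4]
gripper_width: 0.0215
```

>>> play_rows(moves=[[0, 0, -1, 0, 0, 0, 0], [0, 0, 0, 0, 0, 0, 0], [0, 0, 0, 0, 0, 0, 70], [0, 0, 0, 0, 0, 0, 70], [0, 0, 0, 0, 0, 0, 70], [0, 0, 0, 0, 0, 0, 70], [0, 0, 0, 0, 0, 0, 70], [0, 0, 10, 0, 0, 0, 70]])

```text
clock: 34.3
tcp_pos: [0.4844, -0.278, 0.0869]
eef_rot: [-1.981, -2.435, 0.0]
wrist_force: [-0.2, -0.2, 0.8]
gripper_width: 0.0608
```

>>> play_rows(moves=[[0, 0, 30, 0, 0, 0, 70], [0, 0, 35, 0, 0, 0, 70], [0, 30, 30, 0, 0, 0, 70], [0, 40, 0, 0, 0, 0, 70], [0, 40, 0, 0, 0, 0, 70], [0, 40, 0, 0, 0, 0, 70], [0, 40, 0, 0, 0, 0, 70], [0, 30, 0, 0, 0, 0, 70]])

```text
clock: 35.1
tcp_pos: [0.485, -0.0564, 0.1844]
eef_rot: [1.981, 2.437, 0.002]
wrist_force: [1.1, -0.7, 0.7]
gripper_width: 0.0614
```

```bash
python3 - <<'E'
from h import *
c=snap('top');s=snap('scene')
im=np.zeros((600,800,3),np.uint8)
im[:,:480]=cv2.resize(c['frame'][175:295,390:486],(480,600),interpolation=cv2.INTER_CUBIC)
im[:300,480:]=cv2.resize(c['frame'][195:285,110:206+0],(320,300),interpolation=cv2.INTER_CUBIC)
im[300:,480:]=cv2.resize(s['frame'][220:370,90:250],(320,300))
cv2.imwrite('pics/e1.png',im)
E
```

```text
(no output)
```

View pics/e1.png

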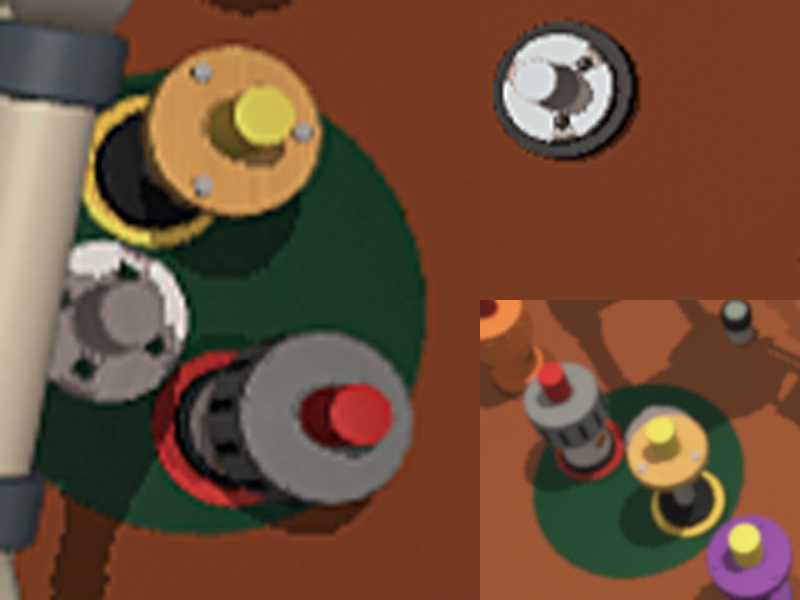

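```bash
python3 - <<'E'
from h import *
c=np.load('top.npz')
t=lambda x,y,z:pt(c,390+(x+.5)/5-.5,175+(y+.5)/5-.5,z)
L=t(362,414,.134);P=t(264,115,.134)
print('lamp',L,(L[:2]-[.380,-.3032])*1e3,'prism',P,(P[:2]-[.4857,-.2792])*1e3,'B hub',t(133,319,.044),'start .4234 -.2538')
q=lambda x,y,z:pt(c,110+(x-480+.5)*.3-.5,195+(y+.5)*.3-.5,z)
print('flange plate',q(557,86,.02),'hub',q(540,82,.056),'stud plate',q(566,90,.012))
print(px(c,[.38,.1254,0]))
o=arm.get_obs();print(o['tcp_pos'],o['clock'],np.abs(o['qd']).max())
arm.sign_off()
E
```

```text
lamp [ 0.38074614 -0.30420253  0.134     ] [ 0.74613515 -1.00253299] prism [ 0.48528522 -0.27847218  0.134     ] [-0.41477564  0.72782417] B hub [ 0.42188332 -0.25448115  0.044     ] start .4234 -.2538
flange plate [0.47501583 0.30202435 0.02      ] hub [0.47287824 0.29910309 0.056     ] stud plate [0.4734751  0.29937706 0.012     ]
(np.float64(222.9908030336842), np.float64(265.9182881113011))
[ 0.48527453 -0.05543308  0.18449978] 35.2 0.06177611237170738
the job is handed in; nothing more can be done
```

I handed the job in at 35.2 s. The three-hole flange is on the studs, the lamp is back on the red spot and the prism table on the yellow. I cleared lamp and prism table to the white mat first and brought them back after the flange was fitted. No verdict came back.

**Last checks:**

| Item | Measured |
|---|---|
| Lamp | about 1.2 mm from the red spot's centre, upright |
| Prism table | about 0.8 mm from the yellow spot's centre, upright |
| Flange height | gripper released it 12.1 mm above its pick-up height, matching the 12 mm plate |
| Flange fit | level, studs visible in two of its holes |
| Flange centring | plate outline within 1 mm of the first measured stud-plate centre |
| Four-hole flange | about 1.6 mm from its start, which is within measuring error |

**What disagreed or failed:**
- **TCP height:** the reported TCP was about 28 mm below the real fingertips. My first lamp grip closed above the knob on nothing. I found the offset by touching the knob top at about 6 N and corrected for it from then on.
- **Flange centring:** in the coarse final crop, the flange hub and the stud plate read up to 3 mm from the plate outline. I took this as limited crop resolution, since the studs have only about 2 mm of play in the holes.
- **Lens:** I did not re-measure it at the end. The arm never went near it at its height, and I felt no contact there.
- **Motion at sign-off:** one joint still read about 0.06 rad/s, with the gripper open and clear of everything.

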